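Fit the handle to the electrophorus plate and set the plate on its slab

ROBOT

A 6-joint arm with a two-finger parallel gripper is mounted at the origin on the work surface. World frame = base frame: x ahead of the robot, y to its left, z up, the work surface at z = 0. Lengths are in m, angles in rad, forces in N, time in s.
With the tool pointing down it reaches from about 0.3 to 0.875 m from the base axis. Payload 6.4 kg.
Tool frame: the origin (TCP) lies midway between the tips of the shut fingers; the grasp point (between the pads) lies 19 mm behind it; z points along the fingers, y is the line along which they close (so a half turn about z gives the same grasp; the last joint's range is limited). The gripper opens to 85 mm and grips with 20 to 120 N. Pads are 22 mm wide; open, the fingers measure 114 mm over their backs; the gripper's body (76 mm by 85 mm) begins 54 mm behind the grasp point. The pads swing forward as they close: fully open they stand 13 mm farther back than shut.
Start: joints at [-1.424, 0.181, 1.607, -0, 1.354, -0.206], TCP at [0.199, -0.54, 0.231] pointing down, gripper open.
Joint ranges: [-2.99, 2.99], [-0.89, 2.07], [0.3, 2.58], [-1.14, 4.28], [0, 2.63], [-3.12, 3.12]. Speed limits (rad/s): [2.57, 2.57, 3.01, 3.14, 3.14, 3.14].

INTERFACE

Orientations are given as a unit quaternion [w, x, y, z].
In Python, from bench import sensors, vision, ctrl gives the robot as it stands.
- The arm moves only by the tool carry_out, never from a script. Its argument "deltas" is text: rows parted by semicolons, each of 7 numbers parted by spaces: the shift along the tool's x, y, z in mm, then the turn, a rotation vector about the tool's x, y, z in rad, then the closure, from 0 (fully open) to 1 (shut). In form: tx ty tz ax ay az claw; .... A call has 1 to 12 rows; each row is the pose to reach, as a shift and turn from the pose commanded when the call began, along the tool's axes at that moment; what a row does not reach only later rows make up. A row lasts 1/8 s, in which the tool goes at most 62.5 mm and 10.7 degrees, less where a joint would pass 70% of its speed; a pose out of reach is approached as far as the arm can. A call with a gripper value outside its range is refused whole. The fingers move at their own pace and stop on an object; the grip force is fixed at half the most. Time passes only in rows, so rows that repeat a pose let the fingers close. It gives the time, the measured TCP pose, the force, the opening and the grip force at its end, in the units of the state.
- sensors.get_obs(): the state, without advancing time (a new reading comes with each control period).
- vision.camera(name): name is "side" or "top" or "wrist"; returns the picture (384x512x3 uint8, blue, green, red); there is no depth.
- vision.camera_model(name): a dict with "K" (3x3 intrinsics, pixels), "k1" (the pictures are not rectified: a ray, as slopes to the right and down, at radius r is drawn at 1 + k1 r^2 times it, then the intrinsics apply), "extrinsics" (4x4, takes a point from world to camera coordinates); the wrist camera has in their place "hand_eye" (4x4, takes a point from camera to tool coordinates, whose origin is the TCP and whose axes are the flange's). Camera axes: x right, y down, z forward; pixel columns grow to the right and rows downward; lengths in m; the calibration is good to about 2 mm. A picture is of the moment at which its call begins: read the wrist's pose just before it. camera_model takes no time and is no camera call.
- ctrl.hand_in(): hands the job in; it is judged then, once.
The state is a dict: "time_s": time; "q": joint angles; "dq": joint speeds; "joint_efforts": joint torques, N m; "eef_pos": TCP position; "eef_rot": TCP orientation; "wrist_force": force on the tool from outside, world axes, zero at the start; "torque": the same for the moment, N m; "opening": opening from 0.0 (shut) to 1.0 (fully open); "grasp_force": force on a finger pad.
Only numpy, scipy, OpenCV 4.12 (cv2) and the standard library are available. Lean on these libraries where they do the work, as an engineer would, in place of code of your own. Each camera call takes 0.05 s, during which the arm holds its last target. There are 200 camera calls.

TASK

Get the electrophorus ready for the lesson: stand the black insulating handle on the tapered spigot of the round metal plate and push it down firmly until it grips by friction. Then lift the plate by the handle and set it down gently and flat on the round plastic slab, with no part of its edge overhanging the slab, and let go, leaving the handle fitted. Touch only the handle, never the bare plate, and leave the other things on the desk where they are.

Things in the scene. Friction and masses are not known exactly. Their poses are not given: they have to be found in the camera images.
- handle: Black plastic handle standing upright on the desk, 125 mm tall, round, 0.1 kg. Origin at the centre of its underside, z up along its axis. Collar 39 mm in diameter from z = 0 to 46 mm, then a plain grip 28 mm in diameter from z = 54 mm to the flat top at z = 125 mm. Tapered bore in the underside: mouth 22.6 mm in diameter, 50 mm deep, narrowing 0.22 mm per mm. Any yaw fits.
- handle_top (a point): Centre of the handle's flat top, 125 mm above its underside.
- plate: Bare round aluminium plate lying flat on the desk, 140 mm in diameter, 5 mm thick, with a round tapered metal spigot standing up at its centre: 24 mm in diameter at the plate's upper face (z = 5 mm), narrowing to 14 mm at its bevelled top (z = 50 mm). 0.23 to 0.29 kg in all. Origin at the centre of its underside, z up.
- spigot_tip (a point): Centre of the spigot's top, 50 mm above the plate's underside. Set on it, the handle (same taper, 6.3 degrees half angle) stands by itself with its underside about 10 mm above the plate's underside, but lifts off again. A push of 15 to 20 N for about a second wedges it about 0.5 mm farther on, never down to the plate's face, and it then carries the plate; 4 or 5 N is too little.
- slab: Fixed round dark plastic slab on the desk, 180 mm in diameter and 15 mm thick. Origin at the centre of its underside, z up.
- slab_top (a point): Centre of the slab's upper face, 15 mm above the desk.
- ball_stand: Bystander: steel ball 40 mm in diameter on a white rod over a black round foot 70 mm in diameter, 135 mm tall in all. Origin at the centre of its underside.
- phone: Bystander: black telephone lying flat, 155 x 74 x 8 mm (x, y, z). Origin at the centre of its underside.
- power_strip: Bystander: white power strip, 250 x 85 x 34 mm (x, y, z). Origin at the centre of its underside.
Things that resemble listed ones, but are neither listed nor needed, are in the scene too. Leave any green or purple look-alike of the handle alone.

How it is judged:
By the outcome, as a careful person would: the job done as asked, in the order asked, and still so for the second after the job is handed in, with the robot touching nothing.
It also fails if it takes over 61 s, if anything falls off the work surface, if the arm or the gripper's body presses on something with over 40 N, if the wrist force passes 120 N, or if a joint passes its speed limit or range.

## Working session

There is one attempt and no reset: what is moved stays moved. The work goes in short steps, Python scripts to look and compute and a tool call to move; the robot and the scene stay as the last step left them, time stands still between calls to the robot, and variables do not carry over. Pictures are saved under pics/ and viewed, at most 13 in all, crops included, and the job is handed in when it is done.

Besides the shell and the picture viewer there is one more tool, called after "Call:" as name(argument=value, ...), one argument or row to a line, values as JSON. carry_out: Moves the arm, as the interface text tells. Its arguments: {"type":"object","properties":{"deltas":{"type":"string"}},"required":["deltas"]}

```bash
mkdir -p pics; ls; cat > h.py <<'E'
import numpy as np, cv2
from bench import sensors, vision, ctrl
from scipy.spatial.transform import Rotation as R
def pose():
    o=sensors.get_obs(); w,x,y,z=o['eef_rot']; T=np.eye(4)
    T[:3,:3]=R.from_quat([x,y,z,w]).as_matrix(); T[:3,3]=o['eef_pos']; return T
def cam2world(n,T=None):
    m=vision.camera_model(n)
    return (T@np.array(m['hand_eye'])) if n=='wrist' else np.linalg.inv(np.array(m['extrinsics']))
def ray(n,uv,T=None):
    m=vision.camera_model(n);K=np.array(m['K'],float)
    p=cv2.undistortPoints(np.array([[uv]],float),K,np.array([m['k1'],0,0,0.]))[0,0]
    C=cam2world(n,T); d=C[:3,:3]@np.array([p[0],p[1],1.]); return C[:3,3],d
def onz(n,uv,z,T=None):
    o,d=ray(n,uv,T); return o+d*(z-o[2])/d[2]
def proj(n,P,T=None):
    m=vision.camera_model(n); C=np.linalg.inv(cam2world(n,T)); 
    return cv2.projectPoints(np.array([P],float),cv2.Rodrigues(C[:3,:3])[0],C[:3,3],np.array(m['K'],float),np.array([m['k1'],0,0,0.]))[0][0,0]
def tri(r1,r2):
    (a,d),(b,e)=r1,r2; A=np.stack([d,-e],1); s=np.linalg.lstsq(A,b-a,rcond=None)[0]
    p,q=a+d*s[0],b+e*s[1]; return (p+q)/2,np.linalg.norm(p-q)
E
python3 - <<'E'
from h import *
o=sensors.get_obs();print(o)
ims=[vision.camera(n) for n in('top','side','wrist')]
for n,i in zip(('top','side','wrist'),ims): cv2.imwrite(f'pics/{n}0.png',i)
for n in('top','side'): print(n,cam2world(n).round(3),vision.camera_model(n)['K'],vision.camera_model(n)['k1'])
print(vision.camera_model('wrist'))
cv2.imwrite('pics/a.png',cv2.resize(ims[0],(800,600)));cv2.imwrite('pics/b.png',cv2.resize(ims[1],(800,600)))
E
```

```text
pics
{'time_s': 0.0, 'q': array([-1.42431250e+00,  1.81547277e-01,  1.60801878e+00, -1.37581425e-05,
        1.35378845e+00, -2.06318086e-01]), 'dq': array([ 0.00047426, -0.00011338,  0.00046682, -0.00016732, -0.00167078,
        0.00021747]), 'joint_efforts': array([-6.51693449e-05, -4.44864357e+01, -3.51339626e+01, -1.11393324e-04,
        9.09472292e-03,  3.92855753e-06]), 'eef_pos': array([ 0.19859857, -0.53902205,  0.23037544]), 'eef_rot': array([-8.80734486e-04,  9.84481011e-01,  1.75488923e-01,  1.96374803e-05]), 'wrist_force': array([ 0.17220943,  0.2215962 , -0.90798459]), 'torque': array([-0.0470165 , -0.02670434,  0.02980638]), 'grasp_force': 0.0, 'opening': 0.9991792908745533}
top [[ 1.000e-03 -9.950e-01  1.040e-01  4.710e-01]
 [-1.000e+00  0.000e+00  1.600e-02 -1.800e-02]
 [-1.600e-02 -1.040e-01 -9.940e-01  1.273e+00]
 [ 0.000e+00  0.000e+00  0.000e+00  1.000e+00]] [[399.57163988   0.         259.65007025]
 [  0.         399.57163988 191.07012208]
 [  0.           0.           1.        ]] 0.013808064873261848
side [[-0.677 -0.506  0.535 -0.137]
 [-0.736  0.456 -0.5    0.674]
 [ 0.009 -0.732 -0.681  1.026]
 [ 0.     0.     0.     1.   ]] [[460.9192429    0.         254.75502559]
 [  0.         460.9192429  197.73492286]
 [  0.           0.           1.        ]] -0.16980129684630652
{'K': array([[295.22012335,   0.        , 250.92722704],
       [  0.        , 295.22012335, 191.67621658],
       [  0.        ,   0.        ,   1.        ]]), 'k1': -0.06570091501741657, 'hand_eye': array([[-8.21353873e-05, -9.63281641e-01, -2.68492968e-01,
         6.68745046e-02],
       [ 9.99999810e-01, -2.43038231e-04,  5.66044225e-04,
        -8.19235092e-04],
       [-6.10514066e-04, -2.68492871e-01,  9.63281478e-01,
        -1.42937962e-01],
       [ 0.00000000e+00,  0.00000000e+00,  0.00000000e+00,
         1.00000000e+00]])}
```

View pics/top0.png

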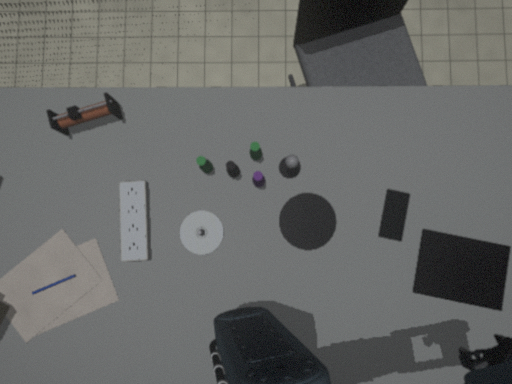

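View pics/side0.png

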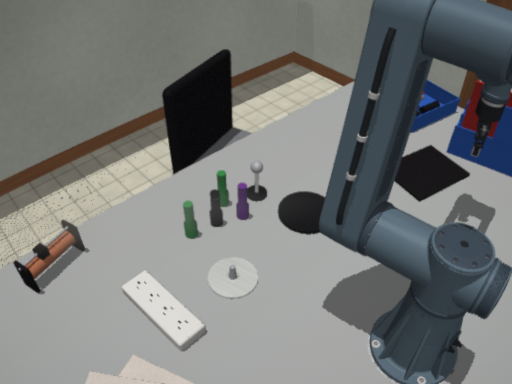

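Candidates for the handle in the top view are black (232,169), green (202,161), green (255,149) and purple (258,179). The ball stand is at (290,163). The black one is the handle, and I'll check it in a crop. The plate is at about (202,232) and the slab at about (308,221).

```bash
python3 - <<'E'
from h import *
t=cv2.imread('pics/top0.png');s=cv2.imread('pics/side0.png')
a=cv2.resize(t[130:205,185:310],None,fx=6,fy=6,interpolation=cv2.INTER_CUBIC)[:, :750]
b=cv2.resize(s[160:300,170:300],None,fx=4,fy=4,interpolation=cv2.INTER_CUBIC)
cv2.imwrite('pics/c1.png',a);cv2.imwrite('pics/c2.png',b)
def blobs(im,m,off):
    n,l,st,c=cv2.connectedComponentsWithStats(m.astype(np.uint8))
    for i in range(1,n):
        if st[i,4]>40: print(off,st[i],c[i].round(1))
g=t.max(2).astype(int)
blobs(t,g<60,'tdark');
m=np.zeros_like(g);m[200:262,170:235]=1;blobs(t,(g>160)&(m>0),'tplate')
g2=s.max(2).astype(int);m=np.zeros_like(g2);m[180:240,200:228]=1;blobs(s,(g2<60)&(m>0),'sdark')
m=np.zeros_like(g2);m[185:235,275:340]=1;blobs(s,(g2<50)&(m>0),'sslab')
print(np.percentile(g[200:262,170:235],[5,50,95]),g[150:190,225:240].min())
E
```

```text
tdark [ 294    0  113   53 4247] [343.8  20.6]
tdark [105  93  18  27 231] [113.3 106.8]
tdark [ 67 106  15  15 145] [ 73.8 113.2]
tdark [ 47 110  23  25 195] [ 56.8 123.7]
tdark [251 150  11  10  80] [256.1 154.8]
tdark [280 159  20  19 201] [288.6 169.7]
tdark [201 161  12  12  89] [206.9 167.3]
tdark [227 162  13  16 149] [232.5 169.5]
tdark [254 178  11   9  49] [259.1 182.6]
tdark [ 379  190   30   51 1076] [393.8 214.7]
tdark [ 280  194   56   56 2403] [307.3 221. ]
tdark [ 413  229   97   81 5753] [461.4 269.3]
tdark [  0 302   9  23 111] [  2.6 311.2]
tdark [ 210  307  121   77 6494] [261.9 350.6]
tdark [ 458  335   54   49 1871] [488.7 363.1]
sdark [211 191  12  35 310] [215.7 209.5]
sslab [ 279  192   46   42 1454] [301.7 211.8]
sslab [336 204   4  21  57] [337.9 216.2]
[115. 120. 155.] 32
```

View pics/c1.png

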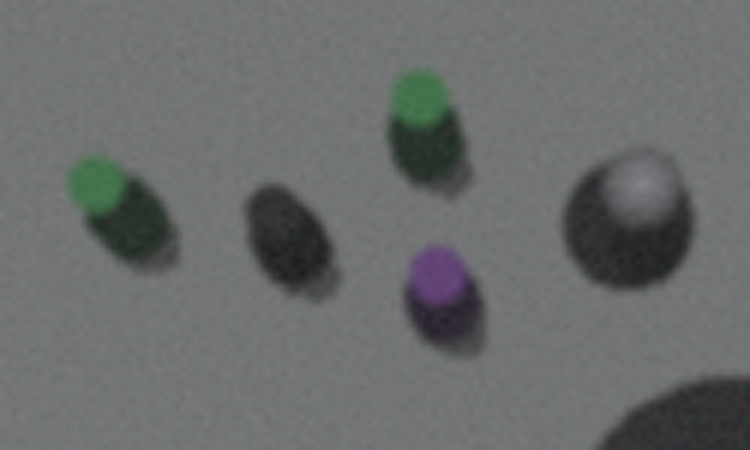

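View pics/c2.png

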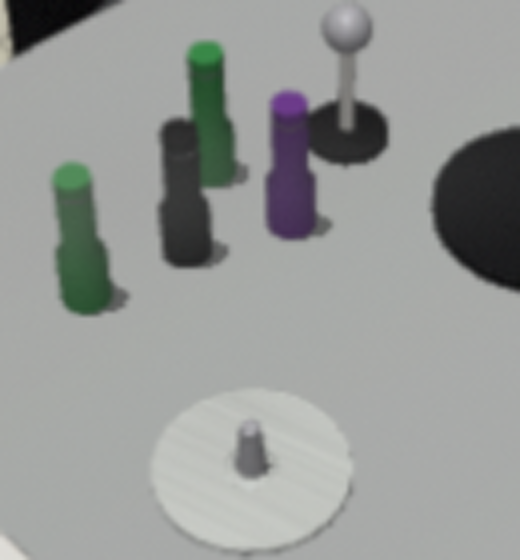

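The crops confirm the black handle: its top is at top (230.2,164.7) and side (215,192). The spigot tip is at side (232.7,266.5).

```bash
python3 - <<'E'
from h import *
print('handle top',tri(ray('top',(230.2,164.7)),ray('side',(215,192))), onz('top',(230.2,164.7),.125))
for n,uv in dict(gL=(201.2,160.7),g2=(255,146.2),pu=(258,175.5)).items(): print(n,onz('top',uv,.125).round(4))
print('ball',onz('top',(291.5,161),.115))
t=cv2.imread('pics/top0.png').astype(int);g=t.max(2)
# plate by saturation-free brightness
m=np.zeros(g.shape,np.uint8);m[200:265,170:236]=(g[200:265,170:236]>138)
c=max(cv2.findContours(m,0,2)[0],key=cv2.contourArea);e=cv2.fitEllipse(cv2.convexHull(c));print('plate ell',e,onz('top',e[0],.005))
m=np.zeros(g.shape,np.uint8);m[185:255,275:345]=(g[185:255,275:345]<80)
c=max(cv2.findContours(m,0,2)[0],key=cv2.contourArea);e=cv2.fitEllipse(cv2.convexHull(c));print('slab ell',e,onz('top',e[0],.015))
sub=t[222:242,192:212].max(2);mm=sub<130;ys,xs=np.nonzero(mm);print(xs.mean()+192,ys.mean()+222,len(xs))
print('tip tri',tri(ray('top',(202,231.8)),ray('side',(232.7,266.5))))
T=pose();print(T.round(4))
h=onz('top',(230.2,164.7),.125)
E
```

```text
handle top (array([0.66568433, 0.08455879, 0.12839481]), np.float64(0.004414853492689854)) [0.66790133 0.08640911 0.125     ]
gL [0.6798 0.1713 0.125 ]
g2 [0.7226 0.0143 0.125 ]
pu [0.6361 0.0054 0.125 ]
ball [ 0.68032807 -0.09267495  0.115     ]
plate ell ((201.00318908691406, 232.17446899414062), (42.9765739440918, 43.82732009887695), 29.953218460083008) [0.47247136 0.18790759 0.005     ]
slab ell ((307.2627258300781, 220.92083740234375), (56.3421516418457, 57.111366271972656), 127.44889068603516) [ 0.50794149 -0.14710918  0.015     ]
201.57777777777778 231.93333333333334 45
tip tri (array([0.47429754, 0.17958401, 0.04175271]), np.float64(0.002014453895233841))
[[ 9.384e-01  3.455e-01 -2.000e-04  1.986e-01]
 [ 3.455e-01 -9.384e-01  1.300e-03 -5.392e-01]
 [ 3.000e-04 -1.300e-03 -1.000e+00  2.306e-01]
 [ 0.000e+00  0.000e+00  0.000e+00  1.000e+00]]
```

Call:
carry_out(
  deltas="655 -425 -30 0 0 -1.36 0;655 -425 -30 0 0 -1.36 0;655 -425 -30 0 0 -1.36 0;655 -425 -30 0 0 -1.36 0;655 -425 -30 0 0 -1.36 0;655 -425 -30 0 0 -1.36 0;655 -425 -30 0 0 -1.36 0;655 -425 -30 0 0 -1.36 0;655 -425 -30 0 0 -1.36 0;655 -425 -30 0 0 -1.36 0;655 -425 -30 0 0 -1.36 0;655 -425 -30 0 0 -1.36 0",
)

```text
time_s: 1.65
eef_pos: [0.6486, 0.0623, 0.2599]
eef_rot: [-0.0, 0.655, 0.756, -0.0]
wrist_force: [0.6, -1.4, -0.3]
opening: 0.998
grasp_force: 0.0
```

```bash
cat > w.py <<'E'
from h import *
import sys
T=pose(); im=vision.camera('wrist'); cv2.imwrite(f'pics/{sys.argv[1]}.png',im); np.save(f'pics/{sys.argv[1]}.npy',T)
print(T.round(4))
E
python3 w.py w1; python3 - <<'E'
from h import *
T=np.load('pics/w1.npy'); print(proj('wrist',[.667,.086,.125],T))
E
```

```text
[[-1.417e-01  9.899e-01 -3.000e-04  6.486e-01]
 [ 9.899e-01  1.417e-01 -2.000e-04  6.230e-02]
 [-1.000e-04 -3.000e-04 -1.000e+00  2.599e-01]
 [ 0.000e+00  0.000e+00  0.000e+00  1.000e+00]]
[274.94745771 161.36046819]
```

View pics/w1.png

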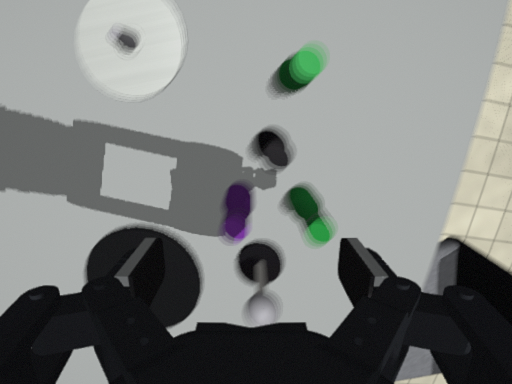

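The picture is blurred because the arm was still settling. The handle is near (273,150), against a predicted (275,161), so the fix is consistent. The plate is at (130,45) and the slab at (145,275). I'll move above the handle and look again.

Call:
carry_out(
  deltas="21 22 30 0 0 0 0.3;21 22 50 0 0 0 0.3;21 22 50 0 0 0 0.3;21 22 50 0 0 0 0.3;21 22 50 0 0 0 0.3",
)

```text
time_s: 2.33
eef_pos: [0.6671, 0.0835, 0.2119]
eef_rot: [0.001, 0.656, 0.755, 0.001]
wrist_force: [0.3, 0.5, -0.4]
opening: 0.699
grasp_force: 0.0
```

```bash
python3 w.py w2; python3 - <<'E'
from h import *
from bench import sensors
print(sensors.get_obs()['opening'])
T=np.load('pics/w2.npy'); print(proj('wrist',[.667,.086,.125],T),proj('wrist',[.667,.086,.0],T))
im=cv2.imread('pics/w2.png'); cv2.imwrite('pics/w2c.png',cv2.resize(im[100:300,130:390],None,fx=3,fy=3,interpolation=cv2.INTER_CUBIC))
E
```

```text
[[-1.404e-01  9.901e-01  2.500e-03  6.671e-01]
 [ 9.901e-01  1.405e-01 -2.000e-04  8.350e-02]
 [-5.000e-04  2.500e-03 -1.000e+00  2.119e-01]
 [ 0.000e+00  0.000e+00  0.000e+00  1.000e+00]]
0.6954894225570575
[252.50267559 193.81926486] [251.65332343 165.39792207]
```

View pics/w2c.png

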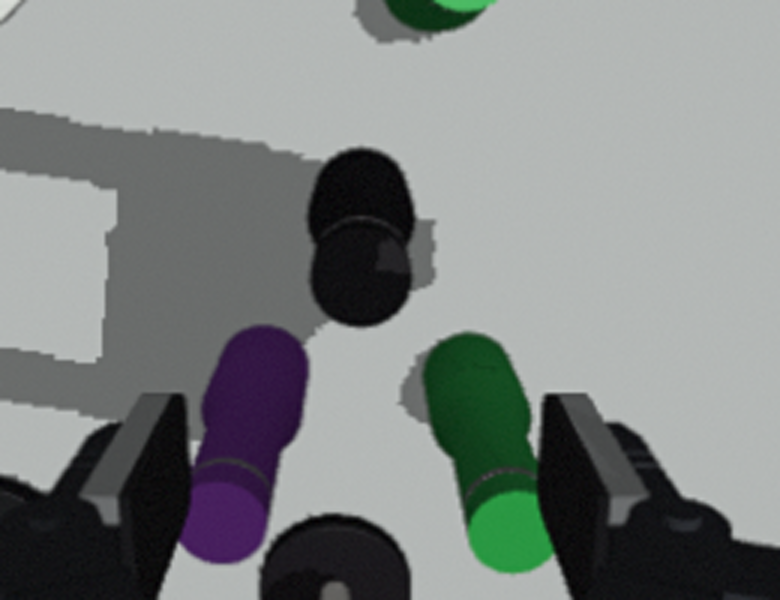

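The wrist view is sharp now, with the handle's top centre at about pixel (250.3,191.3). Purple and green flank it below and are clear of the finger line.

```bash
python3 - <<'E'
from h import *
T=np.load('pics/w2.npy'); p=onz('wrist',(250.3,191.3),.125,T);print('wrist z=.125',p)
print('height from wrist+side',tri(ray('wrist',(250.3,191.3),T),ray('side',(215,192))),'wrist+top',tri(ray('wrist',(250.3,191.3),T),ray('top',(230.2,164.7))))
T=pose();print(T.round(4)); q=np.array([p[0],p[1],.078]);print((T[:3,:3].T@(q-T[:3,3])*1000).round(1))
E
```

```text
wrist z=.125 [0.66493723 0.08784873 0.125     ]
height from wrist+side (array([0.6637535 , 0.08643897, 0.12897188]), np.float64(0.00526851150325177)) wrist+top (array([0.66649595, 0.08701115, 0.12414509]), np.float64(0.00324829077931363))
[[-1.406e-01  9.901e-01  2.400e-03  6.671e-01]
 [ 9.901e-01  1.406e-01 -2.000e-04  8.360e-02]
 [-5.000e-04  2.300e-03 -1.000e+00  2.117e-01]
 [ 0.000e+00  0.000e+00  0.000e+00  1.000e+00]]
[  4.6  -1.8 133.7]
```

Call:
carry_out(
  deltas="4 -2 0 0 0 0 0.3;4 -2 40 0 0 0 0.3;4 -2 80 0 0 0 0.3;4 -2 110 0 0 0 0.3;4 -2 130 0 0 0 0.3;4 -2 131 0 0 0 0.3;4 -2 131 0 0 0 0.3;4 -2 131 0 0 0 1;4 -2 131 0 0 0 1;4 -2 131 0 0 0 1;4 -2 131 0 0 0 1;4 -2 131 0 0 0 1",
)

```text
time_s: 3.88
eef_pos: [0.665, 0.088, 0.0806]
eef_rot: [0.001, 0.655, 0.755, 0.001]
wrist_force: [-0.4, -0.2, 6.1]
opening: 0.31
grasp_force: 58.7
```

Call:
carry_out(
  deltas="0 0 -30 0 0 0 1;0 0 -70 0 0 0 1;0 -10 -100 0 0 0 1;10 -50 -100 0 0 0 1;20 -100 -100 0 0 0 1;30 -150 -100 0 0 0 1;34 -180 -100 0 0 0 1;34 -189 -100 0 0 0 1;34 -189 -100 0 0 0 1;34 -189 -100 0 0 0 1;34 -189 -100 0 0 0 1",
)

```text
time_s: 5.25
eef_pos: [0.4729, 0.0948, 0.179]
eef_rot: [0.0, 0.655, 0.755, 0.0]
wrist_force: [-0.1, -1.0, -0.9]
opening: 0.313
grasp_force: 59.3
```

```bash
python3 w.py w3; python3 - <<'E'
from h import *
T=np.load('pics/w3.npy'); print(proj('wrist',[.4725,.185,.05],T),proj('wrist',[.4725,.188,.005],T))
E
```

```text
[[-1.413e-01  9.900e-01  1.000e-04  4.729e-01]
 [ 9.900e-01  1.413e-01  0.000e+00  9.480e-02]
 [ 0.000e+00  1.000e-04 -1.000e+00  1.790e-01]
 [ 0.000e+00  0.000e+00  0.000e+00  1.000e+00]]
[266.39044114  85.29472265] [264.57393298  85.75165372]
```

View pics/w3.png

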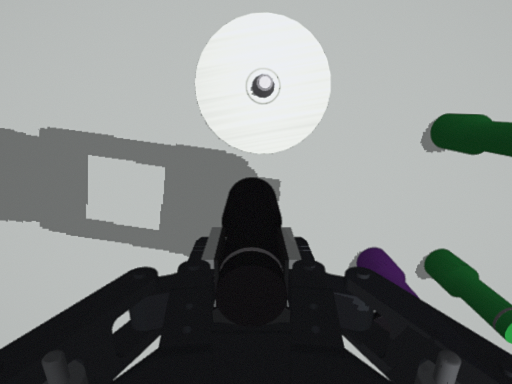

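The picture shows the plate at (263,85), the spigot tip at about (265,82), and the held handle's collar bottom edge at about (252,178).

```bash
python3 - <<'E'
from h import *
im=cv2.imread('pics/w3.png');T=np.load('pics/w3.npy');g=im.max(2).astype(int)
m=np.zeros(g.shape,np.uint8);m[5:160,185:340]=g[5:160,185:340]>205
c=max(cv2.findContours(m,0,2)[0],key=cv2.contourArea);e=cv2.fitEllipse(cv2.convexHull(c));print(e,'plate',onz('wrist',e[0],.005,T))
print(g[70:102:1,248:282:2])
print(g[165:200,252])
for r in(180,185,190,195,200): 
    x=np.nonzero(g[r,200:310]<45)[0]+200; print(r,x.min(),x.max())
E
```

```text
((262.6612548828125, 82.4863052368164), (135.92539978027344, 141.55445861816406), 2.9327540397644043) plate [0.4700875  0.19087779 0.005     ]
[[241 242 238 220 220 230 240 242 241 237 228 217 226 242 243 242 242]
 [242 242 222 217 233 242 242 242 242 242 242 232 218 232 242 241 241]
 [242 234 210 231 241 242 242 241 244 244 244 242 226 216 239 241 240]
 [241 218 221 240 242 243 244 226 234 238 242 243 238 217 230 240 240]
 [237 211 236 243 244 244 209 176 198 211 228 242 242 229 217 239 240]
 [227 220 242 243 243 203 155 168 163 183 196 238 241 237 211 237 240]
 [214 230 241 242 196 126 162 194 212 217 185 219 241 241 220 225 240]
 [207 238 241 235 115 121 173 228 235 233 209 189 237 241 231 206 241]
 [213 240 242 202  85 144 200 235 235 235 230 185 211 240 239 204 240]
 [222 240 241 135  93 160 225 235 235 234 237 195 200 241 242 212 241]
 [229 240 232  91  96 146 231 235 236 234 237 214 191 242 243 219 237]
 [233 241 201  76  94 135 232 234 235 233 237 225 178 239 244 224 232]
 [237 241 166  72 102 134 235 234 235 235 236 222 160 233 243 231 226]
 [239 241 158  71 105 137 236 235 
[... 818 characters left out ...]
 [195 230 240 171 134  71  64  66  70  72  94 198 241 241 214 224 240]
 [216 217 242 243 232 127  74  73  71  94 177 242 241 238 199 238 243]
 [230 195 237 241 243 218 149 142 121 178 241 242 240 225 213 243 243]
 [239 200 220 240 241 242 243 243 224 242 242 241 239 204 232 243 242]
 [240 225 179 230 240 241 241 242 241 242 242 241 222 208 240 241 240]
 [240 238 202 203 235 241 241 242 243 243 241 229 198 228 240 239 240]
 [239 242 232 191 213 233 239 242 242 239 229 199 212 238 240 239 240]]
[192 193 192 190 137 113 112 113 114 114 112 114  59  16  13  14   9  14
  15  13  14  14  13  13  12  14  10  13  17  10  13  12  13  14  10]
180 241 262
185 234 269
190 230 272
195 229 274
200 227 276
```

```bash
python3 - <<'E'
from h import *
T=np.load('pics/w3.npy')
t=onz('wrist',(264.6,81.8),.05,T);print('tip',t,'groove',onz('wrist',(263.5,85.2),.005,T))
print('tri with side',tri(ray('wrist',(264.6,81.8),T),ray('side',(232.7,266.5))))
zb=.179-.0806
e=onz('wrist',(251.6,177.3),zb,T);d=T[:3,:3].T@(e-T[:3,3]);print('bottom front edge in tool',d*1000)
for r,a,b in((195,228.5,274.5),): print([ (T[:3,:3].T@(onz('wrist',(x,r),.11,T)-T[:3,3])*1000).round(1) for x in(a,b)])
E
```

```text
tip [0.47050373 0.18767194 0.05      ] groove [0.4713328  0.18837708 0.005     ]
tri with side (array([0.46946326, 0.18648177, 0.05247525]), np.float64(0.0027093966162235125))
bottom front edge in tool [17.68304826 -0.72823206 80.6356645 ]
[array([  6.8, -18. ,  69. ]), array([ 6.8, 16.4, 69. ])]
```

Call:
carry_out(
  deltas="40 6 0 0 0 0 1;80 10 0 0 0 0 1;94 11.5 0 0 0 0 1;94 11.5 0 0 0 0 1;94 11.5 0 0 0 0 1;94 11.5 25 0 0 0 1;94 11.5 45 0 0 0 1;94 11.5 58 0 0 0 1;94 11.5 58 0 0 0 1;94 11.5 58 0 0 0 1",
)

```text
time_s: 6.55
eef_pos: [0.4708, 0.1894, 0.1218]
eef_rot: [0.0, 0.655, 0.755, 0.0]
wrist_force: [0.1, -0.0, -1.8]
opening: 0.313
grasp_force: 59.3
```

```bash
python3 w.py w4; python3 - <<'E'
from h import *
i=vision.camera('side');cv2.imwrite('pics/s4.png',i)
a=cv2.resize(i[180:320,170:300],(520,560),interpolation=cv2.INTER_CUBIC)
w=cv2.imread('pics/w4.png')[100:380,190:330]
cv2.imwrite('pics/s4c.png',np.hstack([a,cv2.resize(w,(280,560))]))
E
```

```text
[[-1.411e-01  9.900e-01  1.200e-03  4.708e-01]
 [ 9.900e-01  1.411e-01  1.000e-04  1.894e-01]
 [-0.000e+00  1.200e-03 -1.000e+00  1.218e-01]
 [ 0.000e+00  0.000e+00  0.000e+00  1.000e+00]]
```

View pics/s4c.png

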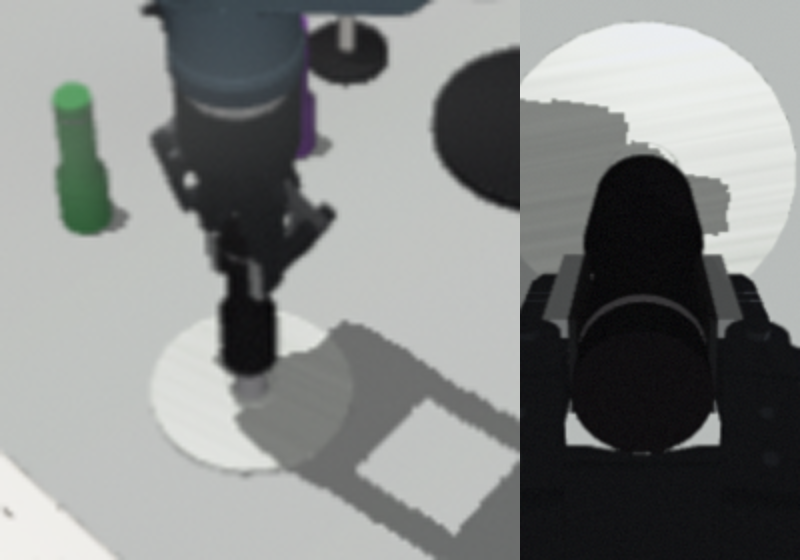

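The side view shows the handle's collar over the spigot with the spigot base centred beneath it. The force reading shows no contact, so I'll lower further.

Call:
carry_out(
  deltas="0 0 10 0 0 0 1;0 0 20 0 0 0 1;0 0 28 0 0 0 1;0 0 30 0 0 0 1;0 0 30 0 0 0 1;0 0 30 0 0 0 1",
)

```text
time_s: 7.4
eef_pos: [0.4703, 0.1896, 0.0911]
eef_rot: [0.0, 0.655, 0.755, 0.0]
wrist_force: [1.5, -1.0, -0.4]
opening: 0.313
grasp_force: 59.4
```

Call:
carry_out(
  deltas="0 0 1 0 0 0 1;0 0 1 0 0 0 1;0 0 1 0 0 0 1",
)

```text
time_s: 7.78
eef_pos: [0.4704, 0.1896, 0.0909]
eef_rot: [0.0, 0.655, 0.756, 0.0]
wrist_force: [-0.1, -2.2, 6.3]
opening: 0.31
grasp_force: 60.3
```

Call:
carry_out(
  deltas="0 0 1 0 0 0 1;0 0 1 0 0 0 1;0 0 1 0 0 0 1",
)

```text
time_s: 8.15
eef_pos: [0.4705, 0.1896, 0.0906]
eef_rot: [0.0, 0.655, 0.756, 0.0]
wrist_force: [-2.5, -2.3, 12.9]
opening: 0.314
grasp_force: 60.9
```

Call:
carry_out(
  deltas="0 0 1 0 0 0 1;0 0 1 0 0 0 1;0 0 1 0 0 0 1;0 0 1 0 0 0 1",
)

```text
time_s: 8.65
eef_pos: [0.4707, 0.1896, 0.0903]
eef_rot: [0.0, 0.655, 0.756, 0.0]
wrist_force: [-5.5, -2.6, 18.8]
opening: 0.311
grasp_force: 61.5
```

Call:
carry_out(
  deltas="0 0 0.3 0 0 0 1;0 0 0.3 0 0 0 1;0 0 0.3 0 0 0 1;0 0 0.3 0 0 0 1;0 0 0.3 0 0 0 1;0 0 0.3 0 0 0 1;0 0 0.3 0 0 0 1;0 0 0.3 0 0 0 1;0 0 0.3 0 0 0 1;0 0 0.3 0 0 0 1",
)

```text
time_s: 9.9
eef_pos: [0.4706, 0.1897, 0.0903]
eef_rot: [0.0, 0.655, 0.756, 0.0]
wrist_force: [-6.2, -2.8, 21.4]
opening: 0.315
grasp_force: 61.5
```

Call:
carry_out(
  deltas="0 0 -2 0 0 0 1;0 0 -4 0 0 0 1;0 0 -8 0 0 0 1;0 0 -14 0 0 0 1;0 0 -20 0 0 0 1;0 0 -20 0 0 0 1;0 0 -20 0 0 0 1;0 0 -20 0 0 0 1",
)

```text
time_s: 10.9
eef_pos: [0.4699, 0.1896, 0.1076]
eef_rot: [-0.0, 0.655, 0.756, -0.0]
wrist_force: [-1.0, -0.5, -3.3]
opening: 0.314
grasp_force: 59.2
```

```bash
python3 w.py w5; python3 - <<'E'
from h import *
i=vision.camera('side');cv2.imwrite('pics/s5.png',i)
a=cv2.resize(i[180:320,170:300],(520,560),interpolation=cv2.INTER_CUBIC)
w=cv2.imread('pics/w5.png')[100:380,190:330]
cv2.imwrite('pics/s5c.png',np.hstack([a,cv2.resize(w,(280,560))]))
print(sensors.get_obs()['wrist_force'])
E
```

```text
[[-1.416e-01  9.899e-01 -5.000e-04  4.699e-01]
 [ 9.899e-01  1.416e-01 -0.000e+00  1.896e-01]
 [ 0.000e+00 -5.000e-04 -1.000e+00  1.076e-01]
 [ 0.000e+00  0.000e+00  0.000e+00  1.000e+00]]
[-0.02866685 -0.32260334 -3.78920317]
```

View pics/s5c.png

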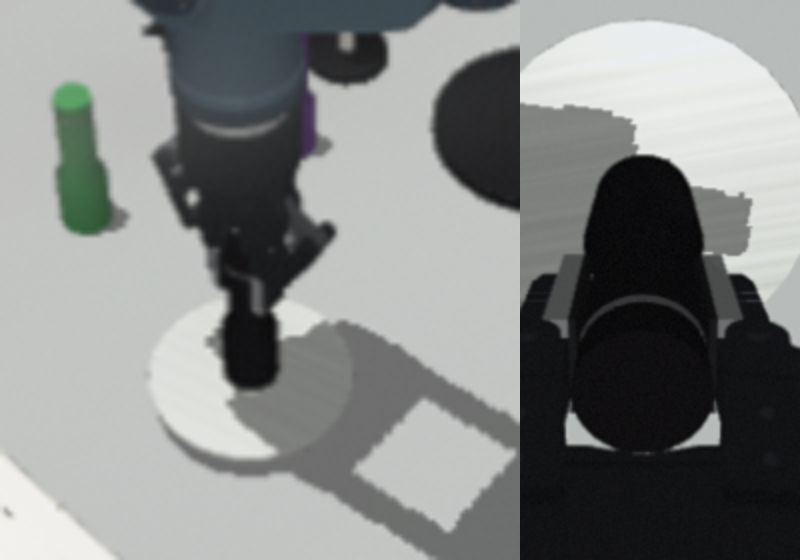

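The plate hangs on the handle level at about 3.8 N load, so the fit holds. Before carrying it over, I'll check the slab's position with a second view.

```bash
python3 - <<'E'
from h import *
def ell(g,r,th):
    y0,y1,x0,x1=r;m=np.zeros(g.shape,np.uint8);m[y0:y1,x0:x1]=g[y0:y1,x0:x1]<th
    c=max(cv2.findContours(m,0,2)[0],key=cv2.contourArea);return cv2.fitEllipse(cv2.convexHull(c)),cv2.boundingRect(c)
s=cv2.imread('pics/s5.png').max(2).astype(int)
e,b=ell(s,(185,236,272,345),60);print(e,b)
print(tri(ray('top',(307.3,220.9)),ray('side',e[0])), [proj('side',[.508,-.147,z]).round(1) for z in(0,.015)])
# rim points of slab from top-view estimate
print([proj('side',[.508+.09*np.cos(a),-.147+.09*np.sin(a),.015]).round(1).tolist() for a in np.linspace(0,2*np.pi,9)[:-1]])
E
```

```text
((306.0660095214844, 212.4828643798828), (40.70563888549805, 55.59089660644531), 97.11556243896484) (279, 192, 55, 42)
(array([ 0.50726479, -0.14902998,  0.0058855 ]), np.float64(0.0026667481870103244)) [array([304.9, 214. ]), array([305.3, 210.6])]
[[284.9, 196.1], [276.6, 209.6], [285.1, 224.5], [306.4, 231.6], [326.9, 226.0], [333.8, 211.6], [324.1, 197.5], [304.2, 191.4]]
```

Call:
carry_out(
  deltas="0 0 -15 0 0 0 1;0 0 -35 0 0 0 1;0 0 -52 0 0 0 1;0 0 -60 0 0 0 1;0 0 -60 0 0 0 1;0 0 -60 0 0 0 1",
)

```text
time_s: 11.75
eef_pos: [0.4696, 0.1895, 0.1671]
eef_rot: [-0.0, 0.655, 0.755, -0.0]
wrist_force: [0.4, 0.2, -3.6]
opening: 0.314
grasp_force: 59.6
```

Call:
carry_out(
  deltas="-15 0 0 0 0 0 1;-50 -1 0 0 0 0 1;-95 -3 0 0 0 0 1;-145 -4 0 0 0 0 1;-195 -6 0 0 0 0 1;-245 -7 0 0 0 0 1;-290 -9 0 0 0 0 1;-322 -10 0 0 0 0 1;-338 -10 0 0 0 0 1;-338 -10 0 0 0 0 1;-338 -10 0 0 0 0 1;-338 -10 0 0 0 0 1",
)

```text
time_s: 13.25
eef_pos: [0.508, -0.1451, 0.1677]
eef_rot: [-0.0, 0.655, 0.756, 0.0]
wrist_force: [-0.9, -0.5, -2.6]
opening: 0.316
grasp_force: 59.6
```

```bash
python3 w.py w6; python3 - <<'E'
from h import *
T=np.load('pics/w6.npy');w=cv2.imread('pics/w6.png')
for n in('top','side'): cv2.imwrite(f'pics/{n}6.png',vision.camera(n))
t=cv2.imread('pics/top6.png')[160:280,240:380];s=cv2.imread('pics/side6.png')[130:270,220:380]
cv2.imwrite('pics/m6.png',np.hstack([cv2.resize(w,(400,300)),cv2.resize(s,(343,300),interpolation=2)]))
print(sensors.get_obs()['wrist_force'])
# rim of slab, far side (+tool x) seen by wrist: predicted
for a in(60,90,120): print(proj('wrist',[.508+.09*np.cos(np.radians(a)),-.148+.09*np.sin(np.radians(a)),.015],T).round(1))
E
```

```text
[[-1.431e-01  9.897e-01 -3.000e-04  5.080e-01]
 [ 9.897e-01  1.431e-01  4.000e-04 -1.451e-01]
 [ 4.000e-04 -2.000e-04 -1.000e+00  1.677e-01]
 [ 0.000e+00  0.000e+00  0.000e+00  1.000e+00]]
[-0.2045568   0.99477331 -3.44146623]
[309.  110.6]
[265.3  90.7]
[217.1  96.7]
```

View pics/m6.png

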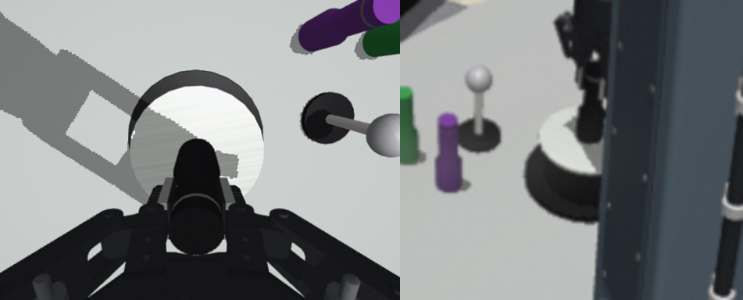

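The wrist view shows plate and slab sharing the same column centre (about 252 full-res), with the slab rim top at row 90 as predicted. It is centred well within the 20 mm margin, so I'll lower it.

Call:
carry_out(
  deltas="-1 0 12 0 0 0 1;-1 0 30 0 0 0 1;-1 0 45 0 0 0 1;-1 0 55 0 0 0 1;-1 0 59 0 0 0 1;-1 0 60 0 0 0 1;-1 0 60 0 0 0 1;-1 0 60 0 0 0 1",
)

```text
time_s: 14.4
eef_pos: [0.5086, -0.1476, 0.1083]
eef_rot: [0.001, 0.655, 0.755, 0.0]
wrist_force: [0.5, -0.0, -3.4]
opening: 0.314
grasp_force: 59.6
```

Call:
carry_out(
  deltas="0 0 0.6 0 0 0 1;0 0 1.2 0 0 0 1;0 0 1.8 0 0 0 1;0 0 2.4 0 0 0 1;0 0 2.4 0 0 0 1;0 0 2.4 0 0 0 1",
)

```text
time_s: 15.15
eef_pos: [0.5084, -0.1474, 0.1056]
eef_rot: [0.0, 0.655, 0.756, 0.0]
wrist_force: [-0.4, 1.0, -0.6]
opening: 0.312
grasp_force: 59.8
```

Call:
carry_out(
  deltas="0 0 0.4 0 0 0 1;0 0 0.6 0 0 0 1;0 0 0.6 0 0 0 1",
)

```text
time_s: 15.52
eef_pos: [0.5085, -0.1474, 0.1054]
eef_rot: [0.0, 0.655, 0.756, 0.0]
wrist_force: [-1.7, 1.9, 5.3]
opening: 0.312
grasp_force: 60.3
```

Call:
carry_out(
  deltas="0 0 -0.4 0 0 0 0.6;0 0 -0.4 0 0 0 0.5;0 0 -0.4 0 0 0 0.3;0 0 -0.4 0 0 0 0.3;0 0 -0.4 0 0 0 0.3;0 0 -25 0 0 0 0.3;0 0 -60 0 0 0 0.3;0 0 -100 0 0 0 0.3;0 0 -130 0 0 0 0.3;0 0 -140 0 0 0 0.3;0 0 -140 0 0 0 0.3;0 0 -140 0 0 0 0.3",
)

```text
time_s: 17.02
eef_pos: [0.5074, -0.147, 0.243]
eef_rot: [-0.001, 0.655, 0.755, -0.0]
wrist_force: [0.3, -0.2, -0.4]
opening: 0.702
grasp_force: 0.0
```

```bash
python3 w.py w7; python3 - <<'E'
from h import *
w=cv2.imread('pics/w7.png');t=vision.camera('top');s=vision.camera('side')
cv2.imwrite('pics/m7.png',np.hstack([cv2.resize(w,(400,300)),cv2.resize(s,(400,300))]))
print(sensors.get_obs()['wrist_force'])
T=np.load('pics/w7.npy');g=w.max(2)
m=(g>200).astype(np.uint8)
C=[c for c in cv2.findContours(m,0,2)[0] if cv2.contourArea(c)>300]
print([(cv2.boundingRect(c)) for c in C])
E
```

```text
[[-0.1415  0.9899 -0.0025  0.5074]
 [ 0.9899  0.1415  0.0014 -0.147 ]
 [ 0.0018 -0.0022 -1.      0.243 ]
 [ 0.      0.      0.      1.    ]]
[-0.23575102 -0.10373743  0.58616302]
[(206, 111, 101, 108)]
```

View pics/m7.png

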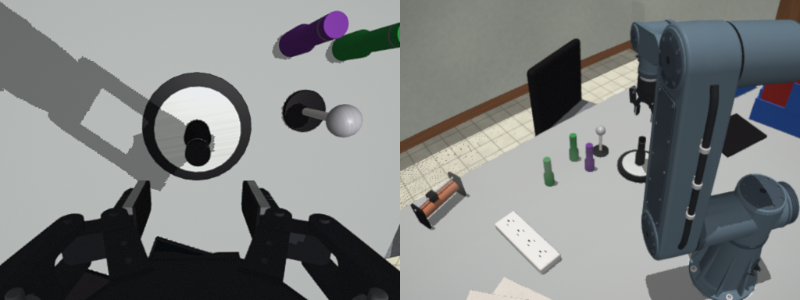

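The final view shows the plate concentric on the slab with a dark rim all round: plate centre about (197,128), slab centre about (197,126). The handle is still fitted, the gripper is clear and the other things are unmoved.

```bash
python3 -c "
from bench import ctrl;print(ctrl.hand_in())"
```

```text
the job is handed in; nothing more can be done
None
```

The job is handed in: the handle was pushed on at about 20 N for over a second and carried the plate, which now sits flat on the slab, centred with a dark rim all round in the last picture; the gripper is clear, the other things look unmoved, and it took about 17 s.

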